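Set a stepped power pack to 12 V by fingertip and switch it on

TASK

The lamps of a display model, wired to the back of this power pack, need 12 V and burn out above it: with a fingertip against the side of its bar, push the voltage selector round clockwise, click by click, from wherever it stands to 12 V, the sixth of its eight marks (2 V at the anticlockwise end, 2 V more at each mark), never letting it go past 12 V. Then press the raised far half of the rocker switch fully down, so that the pack is on with the selector still at 12 V, and take the hand clear. Do not pinch the selector's bar between the fingers, do not switch on before 12 V is set, and leave the card house, the glue bottle and the tape roll where they stand.

Things in the scene. Friction and masses are not known exactly. Their poses are not given: they have to be found in the camera images.
- power_pack: Grey power pack, 200 mm deep (x), 270 mm wide (y), fixed on the bench. Origin: centre of its underside; x from its front (robot's side) to its back, y left, z up. White control face sloping by 12 degrees: 63 mm high at the front edge, 95 mm at x = +50 mm, then a ledge with a handle 118 mm high at x = 75 mm. Selector on the left half, rocker switch on the right, flat sockets and meter by it.
- selector_axis (a point): Where the selector's turning axis meets the white face; the face is clear for 60 mm round it. Axes: x up the slope to the back, y left, z square out of the face (turning axis). Eight black marks on a 40 mm radius at 105 (2 V), 75, 45, 15, -15, -45 (12 V), -75 and -105 degrees (16 V) from x towards y, broader with the voltage.
- selector (a joint): Angle of the selector, rad: 0 at 2 V, growing clockwise seen from above, 0.5236 (30 degrees) a position, 2.618 at 12 V, 3.665 at 16 V; stops just beyond both ends. Sprung detents: about 0.073 N m moves it off a position; past half-way to the next it snaps on by itself, let go before that it snaps back. It starts in one of the first four positions (2 to 8 V).
- selector_nose (a point): Outer end of the selector's nose, which points at the mark selected and bears a white line on top and end: 30 mm from the axis, 16 mm above the face; x out along the nose. Black selector: round skirt of 23 mm radius, top 6 mm above the face; on it a straight bar 12 mm wide, 23 mm to either side of the axis, rubber flanks 20 mm high, then a 5 mm wide nose; bar top 27 mm above the face.
- switch_pivot (a point): Point of the white face under the rocker switch's pivot (the pivot is 3 mm above the face); axes as at selector_axis. Black rocker 34 mm long (x) and 22 mm wide (y), a white stroke on its far half, in a black frame 42 by 30 mm that stands 2 mm above the face; it tilts about y.
- switch_press (a point): Where to press: on top of the rocker's far half, 13 mm from the pivot, 11.5 mm above the face while the switch is off. This point is fixed to the face and does not move with the rocker, whose surface here lies 5 mm lower once it is on; axes as at selector_axis.
- switch (a joint): Tilt of the rocker, rad: 0 off (far half raised), 0.4 on (far half fully down). Snap action: about 4 N at the press point takes it past the middle, and it then stays on.
- card_house: Loose white card model house, 65 by 50 mm, 65 mm high, beside the pack's left side; origin at the centre of its underside. Bystander.
- glue_bottle: Loose white glue bottle, 42 mm diameter, 110 mm high, beside the pack's right side; origin at the centre of its underside. Bystander.
- tape_roll: Loose cream roll of masking tape lying flat, 92 mm outer diameter, 24 mm high, in front of the pack; origin at the centre of its underside. Bystander.

How it is judged (in metres and radians):
On the way, in this order (a step that is already met when the one before it is completed fails the run):
1. the selector stands at 12 V while the switch is still off (value of joint selector between 2.518 and 2.718 rad and value of joint switch below 0.1 rad), for 0.2 s.
2. the rocker switch is on, with the selector at 12 V (value of joint selector between 2.518 and 2.718 rad and value of joint switch above 0.33 rad), for 0.2 s.
At the end, for the whole second after the job is handed in: The selector rests at 12 V (within 0.1 rad), the rocker switch is fully on (beyond 0.33 of 0.4 rad), and the card house, the glue bottle and the tape roll are within 15 mm of where they stood (all of step 2 and distance of each of card_house, glue_bottle, tape_roll from where it was at the start of the episode below 0.015 m); the robot touches nothing.
It fails at once if the selector is turned past 12 V (beyond half-way to the next mark) (value of joint selector above 2.9 rad).
It fails at once if the switch is on while the selector is not at 12 V (value of joint switch above 0.25 rad and not (value of joint selector between 2.518 and 2.718 rad)).
It fails at once if the selector's bar is pinched: fingers press on both its flanks at once (contact force between each of selector_c9, selector_c10 and the fingers above 0.5 N).
It fails at once if the card house, the glue bottle or the tape roll is shifted by more than 15 mm, tipped or lifted (distance of any of card_house, glue_bottle, tape_roll from where it was at the start of the episode above 0.015 m or angle between any of card_house, glue_bottle, tape_roll's own z axis and vertical above 0.35 rad).
It also fails if it takes over 64 s, if anything falls off the work surface, if the arm or the gripper's body presses on something with over 40 N, if the wrist force passes 120 N, or if a joint passes its speed limit or range.

ROBOT

A 6-joint arm with a two-finger parallel gripper is mounted at the origin on the work surface. World frame = base frame: x ahead of the robot, y to its left, z up, the work surface at z = 0. Lengths are in mm, angles in rad, forces in N, time in s.
With the tool pointing down it reaches from about 350 to 775 mm from the base axis. Payload 7.3 kg.
Tool frame: the origin (TCP) lies at the very end of the fingers, on their centre line; the grasp point (between the pads) lies 19 mm behind it; x points along the fingers, z is the direction in which the jaws open and shut, and the axes are right-handed (so a half turn about x gives the same grasp; the last joint's range is limited). The gripper opens to 92 mm and grips with 3 to 60 N. Pads are 19 mm wide; open, the fingers measure 130 mm over their backs; the gripper's body (75 mm by 190 mm) begins 47 mm behind the grasp point.
Start: joints at [-1.375, 0.342, 1.524, -0, 1.275, -0.146], TCP at [175.994, -494.642, 226.741] pointing down, gripper open.
Joint ranges: [-2.53, 2.53], [-0.77, 2.02], [0.04, 2.7], [-1, 4.14], [0.28, 2.66], [-3.11, 3.11]. Speed limits (rad/s): [2.57, 2.57, 3.14, 3.14, 3.14, 3.14].

INTERFACE

Orientations are given as [roll, pitch, yaw] about the fixed x, y, z axes, in that order (R = Rz(yaw) Ry(pitch) Rx(roll)).
In Python, from plant import * gives the robot as it stands.
- The arm moves only by the tool carry_out, never from a script. Its argument "rows" is a list of rows, each a list of 4 numbers: the shift along the world's x, y, z in mm, then the turn about the world's z in degrees. In form: [[x, y, z, twist], ...]. A call has 1 to 20 rows; each row is the pose to reach, as a shift and turn from the pose measured when the call began; what a row does not reach only later rows make up. A row lasts 1/12 s, in which the tool goes at most 41.7 mm and 7.16 degrees, less where a joint would pass 70% of its speed; a pose out of reach is approached as far as the arm can. A call with a gripper value outside its range is refused whole. "hand" is the finger opening in mm, from 0 to 91.8, set as the call begins (left out, the last holds). The fingers move at their own pace and stop on an object; the grip force is fixed at half the most. Time passes only in rows, so rows that repeat a pose let the fingers close. It gives the time, the measured TCP pose, the force and the opening at its end, in the units of the state.
- get_obs(): the state, without advancing time (a new reading comes with each control period).
- capture(name): name is "scene" or "top" or "wrist"; returns the picture (384x512x3 uint8, red, green, blue); there is no depth.
- camera_info(name): a dict with "camera_matrix" (3x3 intrinsics, pixels), "dist" ([k1, k2, p1, p2, k3] as OpenCV has them; the pictures are not rectified), "pose" (4x4, takes a point from camera to world coordinates); the wrist camera has in their place "mount" (4x4, takes a point from camera to tool coordinates, whose origin is the TCP and whose axes are the tool frame's). Camera axes: x right, y down, z forward; pixel columns grow to the right and rows downward; lengths in mm; the calibration is good to about 2 mm. A picture is of the moment at which its call begins: read the wrist's pose just before it. camera_info takes no time and is no camera call.
- close_job(): hands the job in, once; it reports no verdict.
The state is a dict: "time": time; "joint_positions": joint angles; "dq": joint speeds; "tau": joint torques, N m; "tool_pos": TCP position; "tcp_rot": TCP orientation; "contact_force": force on the tool from outside, world axes, zero at the start; "moment": the same for the moment, N m; "grip_width": finger opening in mm.
Only numpy, scipy, OpenCV 4.12 (cv2) and the standard library are available. Lean on these libraries where they do the work, as an engineer would, in place of code of your own. Each camera call takes 0.05 s, during which the arm holds its last target. There are 200 camera calls.

## Working session

There is one attempt and no reset: what is moved stays moved. The work goes in short steps, Python scripts to look and compute and a tool call to move; the robot and the scene stay as the last step left them, time stands still between calls to the robot, and variables do not carry over. Pictures are saved under pics/ and viewed, about 8 in all and at most 12, crops included, and the job is handed in when it is done.

Besides the shell and the picture viewer there is one more tool, called by a JSON object that holds its "api" and its "payload". carry_out: Moves the arm, as the interface text tells. Its arguments: {"type":"object","properties":{"rows":{"type":"array"},"hand":{"type":"number"}},"required":["rows"]}

```bash
mkdir -p pics; python3 - <<'E'
from plant import *
import cv2
o=get_obs();print(o)
for n in("scene","top"):
    im=capture(n);cv2.imwrite(f"pics/{n}0.png",cv2.cvtColor(im,cv2.COLOR_RGB2BGR))
    c=camera_info(n);print(n,c)
print(camera_info("wrist"))
a=cv2.imread("pics/scene0.png");b=cv2.imread("pics/top0.png")
E
```

```text
{'time': 0.0, 'joint_positions': array([-1.37500768e+00,  3.42715303e-01,  1.52499538e+00, -9.90827815e-06,
        1.27539948e+00, -1.45997543e-01]), 'dq': array([ 0.00086579,  0.00038699, -0.00011453,  0.00117457, -0.00177707,
        0.00024741]), 'tau': array([ 8.68594143e-04, -4.31236374e+01, -2.44213647e+01,  7.19187269e-02,
        5.59924264e-02, -1.37768052e-04]), 'tool_pos': array([ 175.90553642, -494.2310667 ,  226.05636672]), 'tcp_rot': array([3.00183862, 1.56927878, 1.77283138]), 'contact_force': array([-0.31388584, -0.93971562, -0.07208748]), 'moment': array([0.00605752, 0.04099507, 0.00297244]), 'grip_width': 91.66115344736737}
scene {'camera_matrix': array([[439.94231518,   0.        , 259.64482449],
       [  0.        , 439.94231518, 197.66485754],
       [  0.        ,   0.        ,   1.        ]]), 'dist': array([-0.13337784,  0.        ,  0.        ,  0.        ,  0.        ]), 'pose': array([[-8.45235613e-01,  4.13039153e-01, -3.39080252e-01,
         8.17474773e+02],
       [ 5.34371181e-01,  6.59105698e-01, -5.29175887e-01,
         4.83822597e+02],
       [ 4
[... 671 characters left out ...]
496735e+02],
       [ 0.00000000e+00,  0.00000000e+00,  0.00000000e+00,
         1.00000000e+00]])}
{'camera_matrix': array([[311.02522396,   0.        , 258.39258785],
       [  0.        , 311.02522396, 192.14776193],
       [  0.        ,   0.        ,   1.        ]]), 'dist': array([0.01654438, 0.        , 0.        , 0.        , 0.        ]), 'mount': array([[-3.26865893e-04, -2.48552363e-01,  9.68618406e-01,
        -1.59107546e+02],
       [ 1.03310341e-04, -9.68618461e-01, -2.48552343e-01,
         6.66952532e+01],
       [ 9.99999941e-01,  1.88250139e-05,  3.42286368e-04,
         1.29177690e+00],
       [ 0.00000000e+00,  0.00000000e+00,  0.00000000e+00,
         1.00000000e+00]])}
```

View pics/top0.png

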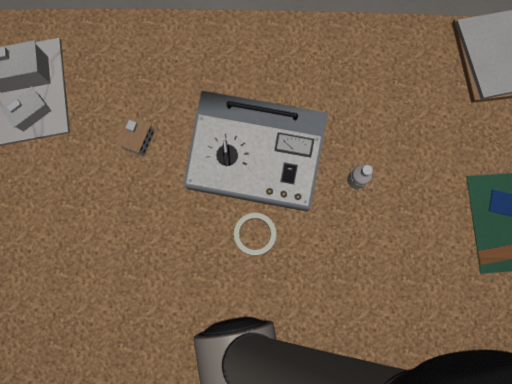

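View pics/scene0.png

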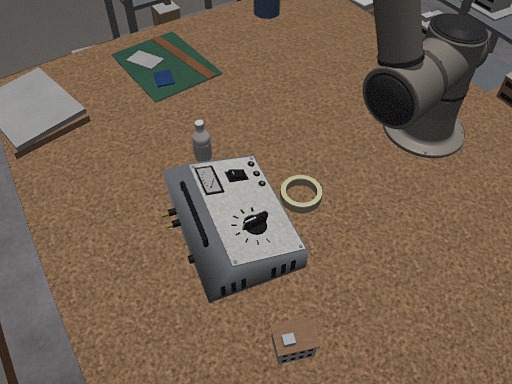

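```bash
python3 - <<'E'
import cv2
a=cv2.imread("pics/top0.png")[90:210,182:334];cv2.imwrite("pics/t1.png",cv2.resize(a,None,fx=5,fy=5,interpolation=cv2.INTER_CUBIC))
a=cv2.imread("pics/scene0.png")[150:300,160:320];cv2.imwrite("pics/s1.png",cv2.resize(a,None,fx=4,fy=4,interpolation=cv2.INTER_CUBIC))
E
```

```text
(no output)
```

View pics/t1.png

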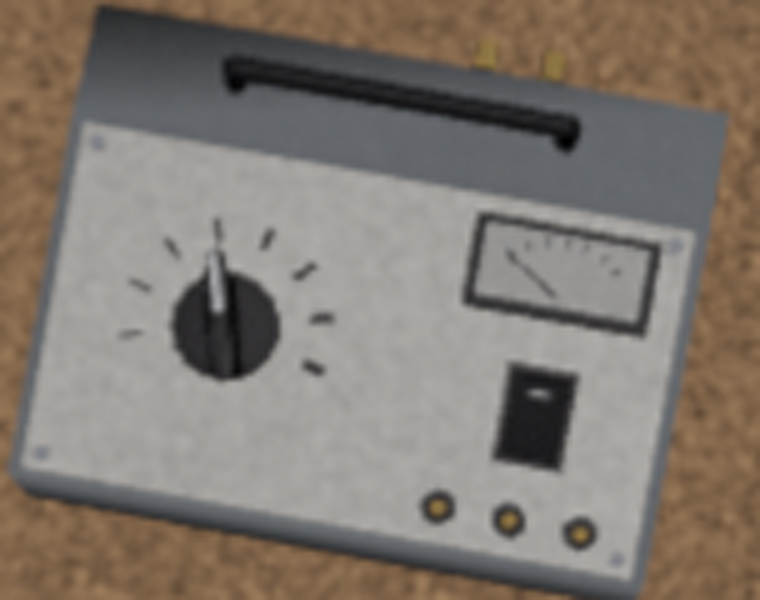

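View pics/s1.png

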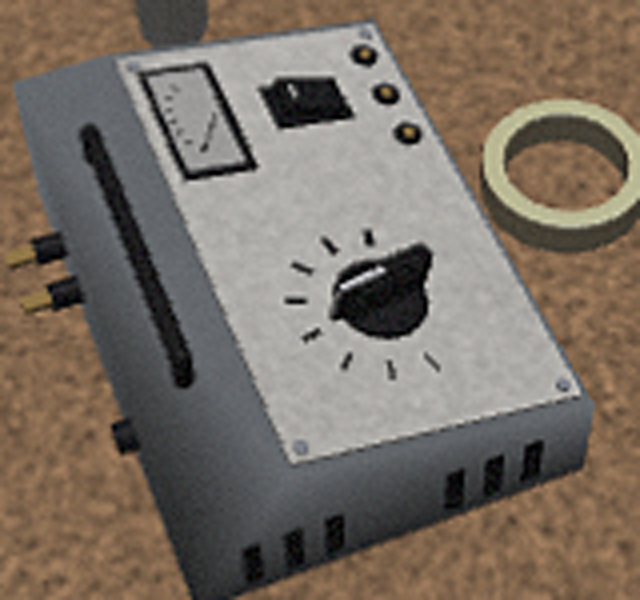

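```bash
cat > h.py <<'E'
import numpy as np, cv2
from scipy.spatial.transform import Rotation as R
from scipy.optimize import least_squares
def Rt(o): return R.from_euler('xyz',o['tcp_rot']).as_matrix()
def wpose(o,c):
    T=np.eye(4);T[:3,:3]=Rt(o);T[:3,3]=o['tool_pos'];return T@c['mount']
def proj(P,c,T):
    Q=(np.atleast_2d(P)-T[:3,3])@T[:3,:3]
    return cv2.projectPoints(Q,np.zeros(3),np.zeros(3),c['camera_matrix'],c['dist'])[0][:,0]
def ray(uv,c,T):
    u=cv2.undistortPoints(np.array(uv,float).reshape(-1,1,2),c['camera_matrix'],c['dist'])[:,0]
    return np.c_[u,np.ones(len(u))]@T[:3,:3].T
def face(yaw): return R.from_euler('zy',[yaw,-12],degrees=True).as_matrix()  # x up slope, y left
ANG=np.radians([105,75,45,15,-15,-45,-75,-105])
def marks(p,r=40): return p[:3]+np.c_[r*np.cos(ANG),r*np.sin(ANG),0*ANG]@face(p[3]).T
def fit(views,prior=None):
    # views: list (uv(8,2),c,T)
    f=lambda p:np.concatenate([(proj(marks(p),c,T)-uv).ravel() for uv,c,T in views])
    s=least_squares(f,[450,100,80,-8]);return s.x,s.fun
def plane(uv,c,T,p,h=0):
    F=face(p[3]);d=ray(uv,c,T);n=F[:,2];o=p[:3]+h*n
    return T[:3,3]+d*(((o-T[:3,3])@n)/(d@n))[:,None]
E
cat > m1.py <<'E'
from plant import *
from h import *
mt=np.array([(132,333),(140,286),(172,247),(218,228),(267,238),(305,270),(322,318),(313,367)])/5+[182,90]
ms=np.array([(432,362),(392,370),(346,362),(312,335),(295,300),(302,267),(330,245),(368,237)])/4+[160,150]
mt=mt-.4;ms=ms-.375
ct,cs=camera_info("top"),camera_info("scene")
for v in ([(mt,ct,ct['pose'])],[(ms,cs,cs['pose'])],[(mt,ct,ct['pose']),(ms,cs,cs['pose'])]):
    p,f=fit(v);print(p.round(2),'rms',np.sqrt((f**2).mean()).round(2))
F=face(p[3])
for n,uv,c in(("top",np.array([(216,255),(217,305)])/5+[182,90]-.4,ct),("scene",np.array([(338,300),(385,270)])/4+[160,150]-.375,cs)):
    q=(plane(uv,c,c['pose'],p,27)-p[:3])@F;print(n,'white line in sel frame',q.round(1).tolist(),np.degrees(np.arctan2(q[0,1]-0,q[0,0])))
for n,uv,c in(("top",np.array([(509,364),(577,375),(563,470),(494,458)])/5+[182,90]-.4,ct),("scene",np.array([(258,88),(337,78),(355,118),(280,129)])/4+[160,150]-.375,cs)):
    w=plane(uv,c,c['pose'],p,2);q=(w-p[:3])@F;print(n,'switch frame',q.round(1).tolist(),'mean',q.mean(0))
o=get_obs();print(Rt(o).round(3))
for n,uv,c,z in(("top",[(255,234),(138,138),(360,177)],ct,20),): print([ (c['pose'][:3,3]+r*((z-c['pose'][2,3])/r[2])).round(0).tolist() for r in ray(uv,c,c['pose'])])
E
python3 m1.py
```

```text
[565.3   75.98  80.41  -9.14] rms 0.14
[572.34  85.21  95.54 -10.  ] rms 0.26
[566.25  75.67  79.37  -9.52] rms 0.39
top white line in sel frame [[25.8, 7.5, 27.0], [5.9, 3.5, 27.0]] 16.29998708526168
scene white line in sel frame [[32.4, 14.6, 27.0], [4.3, 3.0, 27.0]] 24.29126690691024
top switch frame [[4.9, -118.5, 2.0], [5.6, -147.2, 2.0], [-34.4, -148.8, 2.0], [-34.7, -119.6, 2.0]] mean [ -14.66963712 -133.53820903    2.        ]
scene switch frame [[6.5, -151.9, 2.0], [-37.8, -150.6, 2.0], [-35.5, -119.5, 2.0], [6.1, -120.1, 2.0]] mean [ -15.17039977 -135.52243599    2.        ]
[[-0.     0.942  0.335]
 [ 0.001  0.335 -0.942]
 [-1.     0.    -0.001]]
[[406.0, 15.0, 20.0], [616.0, 282.0, 20.0], [535.0, -215.0, 20.0]]
```

The pictures show the selector pointing at the fourth mark (8 V), with its axis near (566, 76, 80), so it needs two clicks. The switch frame is about 134 mm to its right. I'll move above the selector with the fingers closed and check with the wrist camera.

{"api": "carry_out", "payload": {"rows": [[20, 35, 15, -1], [42, 68, 20, -2], [64, 101, 25, -3], [86, 134, 25, -4], [108, 168, 25, -5], [130, 202, 25, -6], [152, 236, 25, -7], [174, 270, 25, -8], [196, 304, 25, -9], [218, 338, 25, -10], [240, 372, 25, -11], [262, 406, 25, -12], [284, 440, 25, -13], [306, 474, 25, -14], [328, 508, 25, -14], [350, 542, 25, -14], [370, 575, 25, -14], [384, 600, 25, -14], [384, 600, 25, -14], [384, 600, 25, -14]], "hand": 0}}

```text
time: 1.77
tool_pos: [559.8, 107.1, 250.0]
tcp_rot: [-2.215, 1.569, 2.598]
contact_force: [1.0, -0.1, -0.2]
grip_width: 0.4
```

```bash
python3 - <<'E'
from plant import *
from h import *
import pickle
o=get_obs();im=capture("wrist");pickle.dump(o,open("w1.pkl","wb"))
im=cv2.cvtColor(im,cv2.COLOR_RGB2BGR);cv2.imwrite("pics/w1.png",cv2.resize(im,(800,600),interpolation=cv2.INTER_CUBIC))
print(o['time'],o['tool_pos'],Rt(o).round(3),o['grip_width'],o['contact_force'])
print((proj(marks([566.25,75.67,79.37,-9.52]),camera_info("wrist"),wpose(o,camera_info("wrist")))*1.5625).round())
E
```

```text
1.7667 [559.83922681 107.05141227 250.04269093] [[-0.002  0.995  0.1  ]
 [ 0.001  0.1   -0.995]
 [-1.    -0.002 -0.001]] 0.3522309675488924 [ 0.9623851  -0.08381826 -0.20639326]
[[390. 270.]
 [398. 243.]
 [420. 222.]
 [451. 214.]
 [481. 222.]
 [501. 244.]
 [507. 271.]
 [496. 297.]]
```

View pics/w1.png

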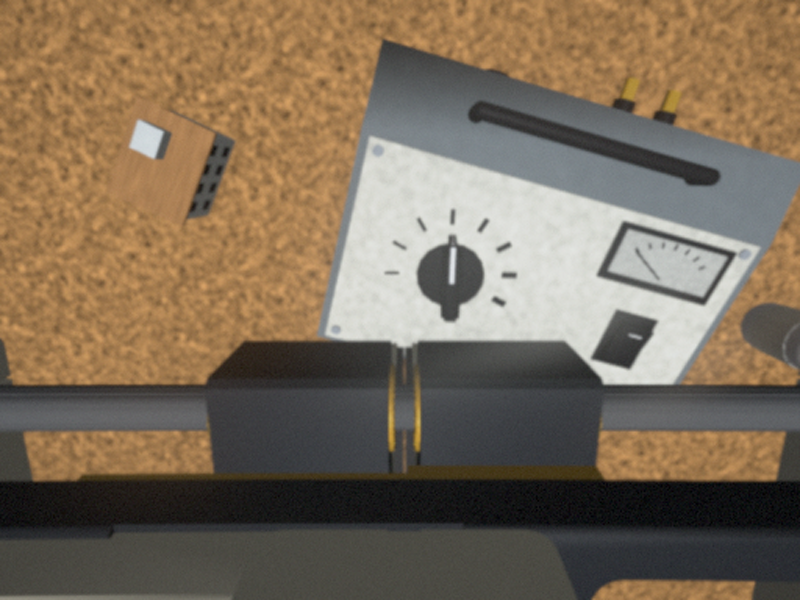

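```bash
cat > m2.py <<'E'
from plant import *
from h import *
import pickle
o=pickle.load(open("w1.pkl","rb"));c=camera_info("wrist");T=wpose(o,c)
mw=np.array([(391,272),(399,245),(422,224),(452,216),(483,225),(504,247),(510,275),(499,301)])/1.5625-.18
print(fit([(mw,c,T)]))
exec(open("m1.py").read().split("for v in")[0].split("import *",2)[2])
p,f=fit([(mw,c,T),(mt,ct,ct['pose']),(ms,cs,cs['pose'])]);print(p)
s=least_squares(lambda q:(proj(marks([q[0],q[1],79.4+0*q[0],q[2]]),c,T)-mw).ravel(),[566,76,-9]);print('wrist z fixed',s.x)
q=[*s.x[:2],79.4,s.x[2]]
sw=np.array([(624,310),(657,319),(630,369),(591,358)])/1.5625-.18
w=plane(sw,c,T,q,2);print('switch',w.mean(0),((w-q[:3])@face(q[3])).round(1))
L=lambda P:(proj(o['tool_pos']+np.array(P,float)@Rt(o).T,c,T)*1.5625).round().tolist()
print('finger',L([[0,0,0],[0,9.5,0],[0,9.5,-19],[0,9.5,19],[-19,9.5,19],[-50,9.5,19],[-66,9.5,19],[-66,9.5,38]]))
E
python3 m2.py
```

```text
(array([565.52645134,  75.26042685,  85.66822198,  -9.80780401]), array([-0.06034326,  0.53587967, -0.08161248,  0.04131967, -0.2702606 ,
       -0.03881128,  0.64925367,  0.17207916,  0.42185591, -0.15707598,
        0.12787179, -0.29546762, -0.50117133, -0.24031034, -0.34029387,
       -0.00753511]))
[565.27191726  74.95449024  80.04049019  -9.683567  ]
wrist z fixed [564.68489129  74.47981939  -9.77466313]
switch [527.55945965 -58.48644867  73.55342709] [[   7.4 -125.6    2. ]
 [   7.2 -150.9    2. ]
 [ -36.6 -152.4    2. ]
 [ -35.7 -120.7    2. ]]
finger [[400.0, 372.0], [400.0, 347.0], [345.0, 347.0], [455.0, 347.0], [461.0, 368.0], [476.0, 416.0], [487.0, 452.0], [575.0, 452.0]]
```

```bash
python3 - <<'E'
from plant import *
from h import *
o=get_obs();im=cv2.cvtColor(capture("scene"),cv2.COLOR_RGB2BGR);c=camera_info("scene")
L=lambda P:proj(o['tool_pos']+np.array(P,float)@Rt(o).T,c,c['pose'])
u=L([[0,0,0],[-66,0,0],[0,0,19],[0,0,-19],[-40,0,19],[-40,0,-19]]);print(u.round())
x,y=u[0].astype(int)-[80,75];x,y=max(x,0),max(y,0)
print(x,y)
cv2.imwrite("pics/s2.png",cv2.resize(im[y:y+150,x:x+160],None,fx=4,fy=4,interpolation=cv2.INTER_CUBIC))
E
```

```text
[[268. 173.]
 [269. 142.]
 [261. 166.]
 [276. 180.]
 [261. 147.]
 [277. 162.]]
188 97
```

View pics/s2.png

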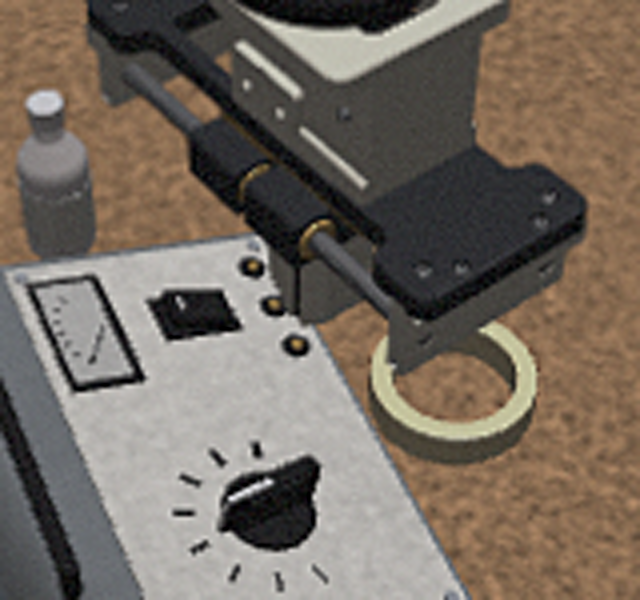

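The scene picture shows the closed fingertips as a small block about 38 mm wide, and the bar clear of the hand. I'm coming down beside the bar's left flank.

{"api": "carry_out", "payload": {"rows": [[6, 6, -25, 0], [13, 11, -55, 0], [13, 11, -85, 0], [13, 11, -110, 0], [13, 11, -130, 0], [13, 11, -145, 0], [13, 11, -153, 0], [13, 11, -153, 0], [13, 11, -153, 0]]}}

```text
time: 2.62
tool_pos: [572.6, 115.5, 98.3]
tcp_rot: [-2.447, 1.57, 2.361]
contact_force: [0.1, -0.9, -0.6]
grip_width: 0.4
```

```bash
cat > look.py <<'E'
import sys
from plant import *
from h import *
o=get_obs();n,cx,cy,s,out=sys.argv[1],*map(int,sys.argv[2:5]),sys.argv[5]
im=cv2.cvtColor(capture(n),cv2.COLOR_RGB2BGR);w,h=760//s//2,580//s//2
x,y=max(cx-w,0),max(cy-h,0)
cv2.imwrite(f"pics/{out}.png",cv2.resize(im[y:y+2*h,x:x+2*w],None,fx=s,fy=s,interpolation=cv2.INTER_CUBIC))
print(x,y,o['time'],o['tool_pos'].round(1),o['contact_force'].round(1),Rt(o).round(2).tolist())
E
python3 look.py scene 225 205 5 s3
```

```text
149 147 2.6167 [572.6 115.5  98.3] [ 0.1 -0.9 -0.6] [[-0.0, 1.0, 0.1], [0.0, 0.1, -1.0], [-1.0, -0.0, -0.0]]
```

View pics/s3.png

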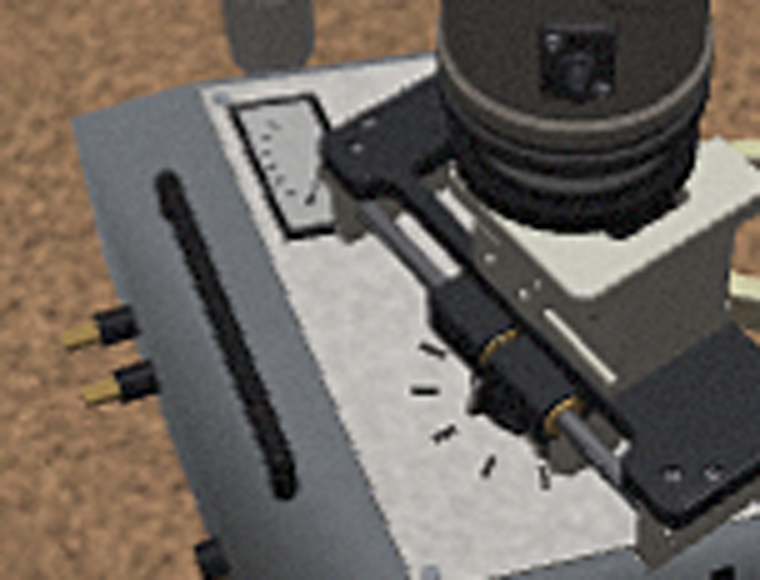

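{"api": "carry_out", "payload": {"rows": [[0.5, -4, -1, 0], [1, -8, -1, 0], [1, -9, -1, 0], [1, -10, -1, 0], [1, -11, -1, 0], [1, -12, -1, 0], [1, -12, -1, 0], [1, -12, -1, 0]]}}

```text
time: 3.33
tool_pos: [574.0, 103.7, 97.8]
tcp_rot: [2.631, 1.57, 1.157]
contact_force: [-0.3, -0.4, 0.9]
grip_width: 0.3
```

```bash
python3 look.py wrist 270 150 3 w2
```

```text
144 54 3.3333 [574.  103.7  97.8] [-0.3 -0.4  0.9] [[0.0, 1.0, 0.1], [0.0, 0.1, -1.0], [-1.0, 0.0, -0.0]]
```

View pics/w2.png

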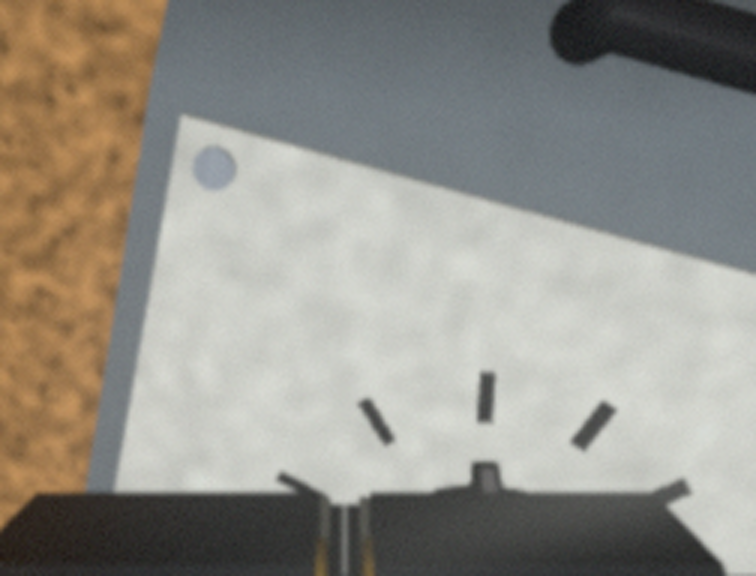

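{"api": "carry_out", "payload": {"rows": [[0.2, -1.5, 0, 0], [0.3, -3, 0, 0], [1.6, -3.7, 0, -3], [2.9, -4.5, 0, -6], [4.1, -5.2, 0, -9], [5.3, -6, 0, -12], [5.3, -6, 0, -12], [5.3, -6, 0, -12]]}}

```text
time: 4.05
tool_pos: [579.0, 98.0, 97.8]
tcp_rot: [3.128, 1.57, 1.446]
contact_force: [-0.8, 1.3, 1.3]
grip_width: 0.2
```

{"api": "carry_out", "payload": {"rows": [[1, -0.8, 0, -2.5], [1.9, -1.6, 0, -5], [1.9, -1.6, 0, -5], [1.9, -1.6, 0, -5]]}}

```text
time: 4.38
tool_pos: [581.0, 96.3, 97.9]
tcp_rot: [2.837, 1.57, 1.07]
contact_force: [-0.6, 1.0, 1.3]
grip_width: 0.2
```

```bash
python3 look.py wrist 270 150 3 w3; python3 - <<'E'
E
```

```text
144 54 4.3833 [581.   96.3  97.9] [-0.6  1.   1.3] [[0.0, 0.98, -0.19], [0.0, -0.19, -0.98], [-1.0, 0.0, -0.0]]
```

View pics/w3.png

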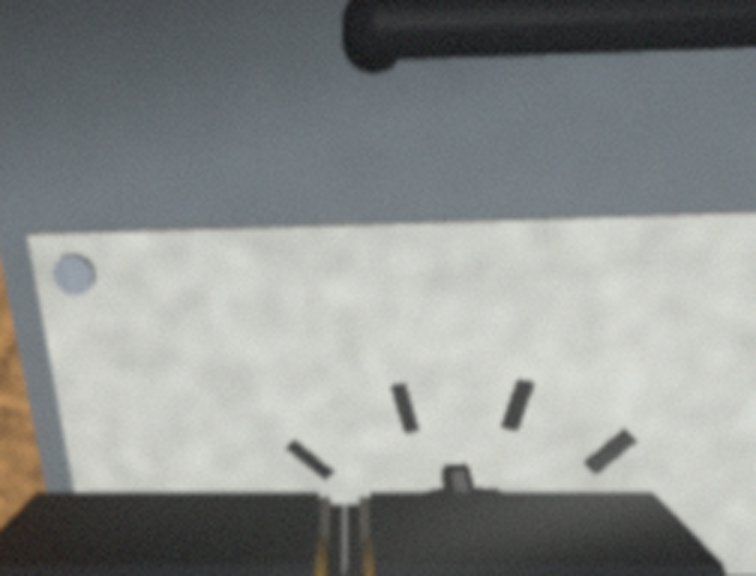

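```bash
cat > ang.py <<'E'
from plant import *
from h import *
p=np.array([565,74.8,80,-9.7]);o=get_obs();c=camera_info("wrist");T=wpose(o,c)
g=cv2.cvtColor(capture("wrist"),cv2.COLOR_RGB2GRAY)
def samp(P):
    u=proj(P,c,T).astype(np.float32);v=cv2.remap(g,u[:,:1],u[:,1:],cv2.INTER_LINEAR)[:,0].astype(float)
    v[(u[:,1]>216)|(u[:,1]<0)|(u[:,0]<0)|(u[:,0]>511)]=np.nan;return v
th=np.radians(np.arange(60,-100,-2.));F=face(p[3])
for h,r in((0,40),(20,30),(20,28)):
    print(h,r,[(int(np.degrees(t)),int(v)) for t,v in zip(th,samp(p[:3]+np.c_[r*np.cos(th),r*np.sin(th),h+0*th]@F.T)) if v==v and v<150])
print(o['time'],o['tool_pos'].round(1),o['contact_force'].round(1),'toolyaw-face',np.degrees(np.arctan2(Rt(o)[1,1],Rt(o)[0,1])).round(1)-p[3])
E
python3 ang.py
```

```text
0 40 [(48, 145), (46, 74), (18, 135), (16, 76), (-14, 77), (-16, 81), (-44, 110), (-46, 85), (-48, 95)]
20 30 []
20 28 []
4.4333 [581.   96.3  97.9] [-0.4 -0.1  1.6] toolyaw-face -1.5
```

{"api": "carry_out", "payload": {"rows": [[0.9, -0.8, 0, -2], [1.4, -1.3, 0, -3], [1.4, -1.3, 0, -3]]}}

```text
time: 4.73
tool_pos: [582.6, 94.8, 97.9]
tcp_rot: [2.501, 1.57, 0.681]
contact_force: [0.9, 0.3, 0.5]
grip_width: 0.8
```

```bash
python3 ang.py
```

```text
0 40 [(48, 137), (46, 68), (18, 124), (16, 76), (-14, 75), (-16, 88), (-44, 113), (-46, 84), (-48, 100)]
20 30 []
20 28 []
4.7333 [582.6  94.8  97.9] [0.9 0.3 0.5] toolyaw-face -4.600000000000001
```

```bash
sed -i 's/216)/217.5)/; s/((0,40),(20,30),(20,28))/((27,30),(20,30),(14,30),(8,31))/' ang.py; python3 ang.py; python3 - <<'E'
from plant import *
import cv2
g=cv2.cvtColor(capture("wrist"),cv2.COLOR_RGB2GRAY)
for r in (206,209,212,214,216,218): print(r,[(x,int(g[r,x])) for x in range(270,330,2) if g[r,x]<150])
E
```

```text
27 30 []
20 30 []
14 30 [(12, 148), (8, 149), (-6, 78), (-8, 72), (-10, 83), (-12, 106), (-14, 105), (-16, 126)]
8 31 []
4.7833 [582.5  94.8  97.8] [0.7 0.2 0.1] toolyaw-face -4.5
206 []
209 []
212 [(304, 117), (306, 70), (308, 80), (310, 93), (312, 109)]
214 [(304, 91), (306, 68), (308, 83), (310, 108), (312, 107)]
216 [(304, 74), (306, 69), (308, 77), (310, 99), (312, 106), (314, 124)]
218 [(270, 121), (272, 120), (274, 121), (276, 123), (278, 120), (280, 114), (282, 119), (284, 121), (286, 120), (288, 104), (290, 79), (292, 76), (294, 79), (296, 80), (298, 81), (300, 82), (302, 75), (304, 74), (306, 72), (308, 77), (310, 82), (312, 88), (314, 86), (316, 122), (318, 126), (320, 128), (322, 128), (324, 130), (326, 130), (328, 128)]
```

{"api": "carry_out", "payload": {"rows": [[0.9, -1.1, 0.3, -3], [1.8, -2.3, 0.5, -6], [3, -3.9, 1, -10], [3.8, -5, 1, -13], [4.5, -6.4, 1, -16], [5.4, -8.2, 1, -20], [5.4, -8.2, 1, -20], [5.4, -8.2, 1, -20]]}}

```text
time: 5.55
tool_pos: [587.8, 86.8, 98.7]
tcp_rot: [2.941, 1.57, 0.776]
contact_force: [-0.4, 1.3, 0.3]
grip_width: 0.6
```

```bash
sed -i 's/((27,30),(20,30),(14,30),(8,31))/((0,40),(14,30))/' ang.py; python3 ang.py; python3 look.py wrist 270 150 3 w4
```

```text
0 40 [(18, 94), (16, 79), (-12, 128), (-14, 78), (-16, 125), (-44, 84), (-46, 78), (-48, 117), (-76, 95), (-78, 94), (-80, 141)]
14 30 [(-8, 88), (-10, 74), (-12, 104), (-14, 103), (-16, 95)]
5.55 [587.8  86.8  98.7] [-0.4  1.3  0.3] toolyaw-face -24.400000000000002
144 54 5.6 [587.8  86.8  98.7] [ 0.8 -0.  -0.1] [[0.0, 0.83, -0.56], [0.0, -0.56, -0.83], [-1.0, 0.0, -0.0]]
```

View pics/w4.png

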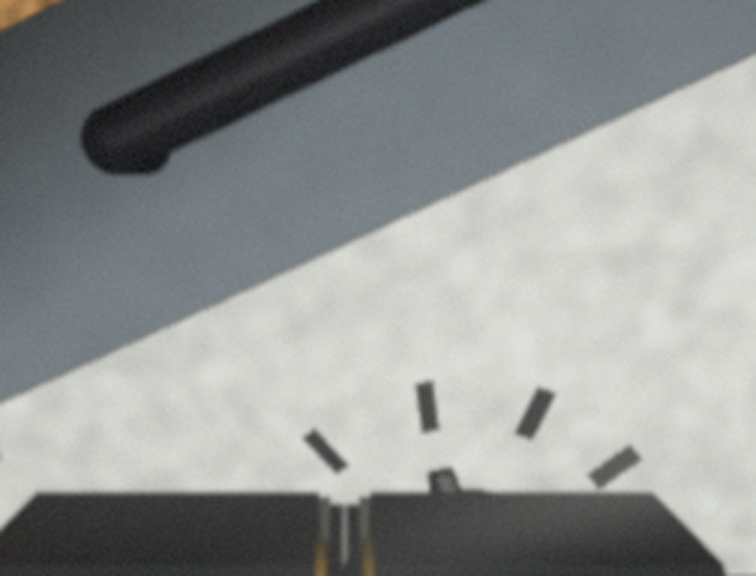

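{"api": "carry_out", "payload": {"rows": [[0.4, -1.2, 0, -2], [0.7, -2.4, 0, -4], [1, -3.7, 0, -6], [1, -3.7, 0, -6], [1, -3.7, 0, -6]]}}

```text
time: 6.07
tool_pos: [588.8, 83.4, 98.8]
tcp_rot: [2.929, 1.569, 0.66]
contact_force: [0.9, 2.5, 0.1]
grip_width: 0.2
```

```bash
python3 ang.py
```

```text
0 40 [(18, 96), (16, 79), (-12, 123), (-14, 78), (-16, 135), (-44, 79), (-46, 78), (-48, 131), (-74, 146), (-76, 88), (-78, 91), (-80, 140)]
14 30 [(-14, 76), (-16, 77), (-18, 105), (-20, 107), (-22, 105)]
6.0667 [588.8  83.4  98.8] [0.9 2.5 0.1] toolyaw-face -30.3
```

{"api": "carry_out", "payload": {"rows": [[0.3, -1.2, 0, -2.5], [0.5, -2.4, 0, -5], [0.5, -2.4, 0, -5], [0.5, -2.4, 0, -5]]}}

```text
time: 6.45
tool_pos: [589.2, 80.9, 98.8]
tcp_rot: [2.817, 1.57, 0.463]
contact_force: [0.1, 1.9, 0.1]
grip_width: 0.2
```

```bash
python3 ang.py
```

```text
0 40 [(20, 144), (18, 84), (16, 82), (-12, 114), (-14, 76), (-44, 83), (-46, 79), (-48, 145), (-74, 139), (-76, 84), (-78, 84), (-80, 140)]
14 30 [(-18, 104), (-20, 69), (-22, 94), (-24, 107), (-26, 93)]
6.45 [589.2  80.9  98.8] [0.1 1.9 0.1] toolyaw-face -35.2
```

{"api": "carry_out", "payload": {"rows": [[0.1, -1.2, 0, -2.5], [0.2, -2.4, 0, -5], [0.2, -2.4, 0, -5], [0.2, -2.4, 0, -5]]}}

```text
time: 6.83
tool_pos: [589.4, 78.3, 98.8]
tcp_rot: [2.583, 1.57, 0.144]
contact_force: [0.4, 0.7, -0.1]
grip_width: 0.6
```

```bash
python3 ang.py
```

```text
0 40 [(-12, 102), (-14, 79), (-44, 79), (-46, 83), (-74, 124), (-76, 78), (-78, 85)]
14 30 [(-36, 86), (-38, 70), (-40, 87), (-42, 105), (-44, 112)]
6.8333 [589.4  78.3  98.8] [ 0.4  0.7 -0.1] toolyaw-face -40.0
```

Selector snapped to about -44° (12 V). I'm backing off the bar and lifting for a check.

{"api": "carry_out", "payload": {"rows": [[2, 2, 0, 0], [5, 4, 0, 0], [9, 8, 1, 0], [9, 8, 15, 4], [9, 8, 40, 10], [5, -5, 70, 16], [0, -25, 100, 22], [-10, -50, 125, 28], [-20, -75, 125, 34], [-30, -90, 125, 40], [-30, -90, 125, 40], [-30, -90, 125, 40]]}}

```text
time: 7.88
tool_pos: [559.5, -11.9, 224.1]
tcp_rot: [2.446, 1.569, 0.701]
contact_force: [0.4, 0.0, 1.3]
grip_width: 0.4
```

```bash
python3 look.py wrist 256 145 2 w5; python3 - <<'E'
from plant import *
import pickle
pickle.dump(get_obs(),open("w5.pkl","wb"))
E
```

```text
66 0 7.8833 [559.5 -11.9 224.1] [0.4 0.  1.3] [[0.0, 0.98, -0.17], [0.0, -0.17, -0.98], [-1.0, 0.0, -0.0]]
```

View pics/w5.png

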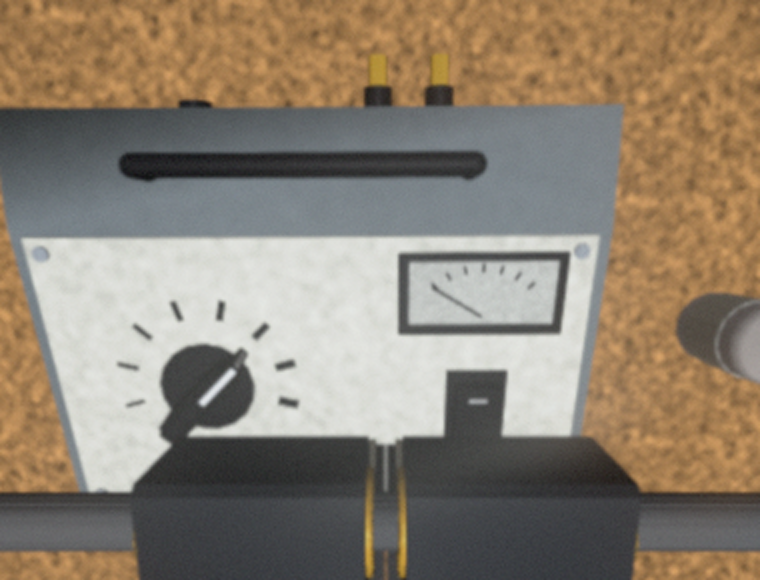

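The white line points at the sixth mark, 12 V at (261, 331). The switch frame's far corners are at (447, 371) and (507, 371), with the stroke at (478, 401).

```bash
python3 - <<'E'
from plant import *
from h import *
import pickle
o=pickle.load(open("w5.pkl","rb"));c=camera_info("wrist");T=wpose(o,c)
mw=np.array([(135,403),(128,366),(142,332),(177,311),(221,311),(261,331),(285,365),(288,403)])/2+[66,0]-.25
s=least_squares(lambda q:(proj(marks([q[0],q[1],80,q[2]]),c,T)-mw).ravel(),[566,76,-9]);print(s.x)
p=np.array([*s.x[:2],80,s.x[2]]);F=face(p[3])
w=plane(np.array([(447,371),(507,371)])/2+[66,0]-.25,c,T,p,2);q=(w-p[:3])@F;print(q)
piv=q.mean(0)-[21,0,2];print('pivot',piv)
P=p[:3]+(piv+[13,0,11.5])@F.T;print('press',P,'shift',P-o['tool_pos'])
E
```

```text
[564.8940154   76.70656846 -10.04660879]
[[   7.1188176  -119.34489369    2.        ]
 [   6.81212748 -149.64229306    2.        ]]
pivot [-1.40345275e+01 -1.34493593e+02  1.95399252e-14]
press [538.55702975 -55.54425028  86.15881773] shift [ -21.20460888  -44.33014353 -137.66496412]
```

The rotation order in `face()` was wrong: it should be Rz·Ry. I'm fixing it and recomputing.

```bash
sed -i "s/from_euler('zy'/from_euler('ZY'/" h.py; python3 m1.py | head -3; python3 m2.py | sed -n '/^\[/p;/fixed/p'; python3 - <<'E'
from plant import *
from h import *
import pickle
o=pickle.load(open("w5.pkl","rb"));c=camera_info("wrist");T=wpose(o,c)
mw=np.array([(135,403),(128,366),(142,332),(177,311),(221,311),(261,331),(285,365),(288,403)])/2+[66,0]-.25
for z in(79,82):
    s=least_squares(lambda q:(proj(marks([q[0],q[1],z,q[2]]),c,T)-mw).ravel(),[566,76,-9])
    p=np.array([*s.x[:2],z,s.x[2]]);F=face(p[3])
    q=(plane(np.array([(447,371),(507,371)])/2+[66,0]-.25,c,T,p,2)-p[:3])@F
    piv=q.mean(0)-[21,0,2]
    P=p[:3]+F@(piv+[13,0,11.5]);print(p,'pivot',piv,'press',P,'shift',P-o['tool_pos'])
E
```

```text
[564.73  75.88  82.52  -9.42] rms 0.13
[568.92  79.09  85.73  -9.61] rms 0.14
[566.24  75.63  79.33  -9.53] rms 0.3
[565.46776745  75.05008093  79.8824472   -9.54882585]
wrist z fixed [565.00524409  74.66436208  -9.55330912]
[564.76600388  76.96141612  79.          -9.73113223] pivot [-1.31185800e+01 -1.34127374e+02 -7.99360578e-14] press [539.62422939 -54.8123615   90.22404323] shift [ -20.13740924  -43.59825475 -133.59973862]
[565.18906862  75.98087725  82.          -9.72006414] pivot [-1.30224383e+01 -1.32781525e+02 -3.01980663e-14] press [540.3926664  -54.48710416  93.24403221] shift [ -19.36897223  -43.2729974  -130.57974963]
```

{"api": "carry_out", "payload": {"rows": [[-10, -22, -10, 0], [-18.5, -43.5, -30, 0], [-18.5, -43.5, -60, 0], [-18.5, -43.5, -85, 0], [-18.5, -43.5, -105, 0], [-18.5, -43.5, -118, 0], [-18.5, -43.5, -125, 0], [-18.5, -43.5, -126, 0], [-18.5, -43.5, -126, 0]]}}

```text
time: 8.68
tool_pos: [541.8, -54.1, 97.8]
tcp_rot: [2.769, 1.569, 1.025]
contact_force: [0.3, -0.5, 0.2]
grip_width: 0.5
```

{"api": "carry_out", "payload": {"rows": [[0, 0, -1.5, 0], [0, 0, -3, 0], [0, 0, -4.5, 0], [0, 0, -6, 0], [0, 0, -7, 0], [0, 0, -7, 0]]}}

```text
time: 9.18
tool_pos: [542.9, -54.3, 91.5]
tcp_rot: [1.948, 1.567, 0.205]
contact_force: [2.8, 0.8, 4.0]
grip_width: 0.3
```

{"api": "carry_out", "payload": {"rows": [[0, 0, -1, 0], [-0.5, 0, -2, 0], [-0.5, 0, -3, 0], [-0.5, 0, -4, 0], [-0.5, 0, -4, 0]]}}

```text
time: 9.6
tool_pos: [541.6, -54.2, 87.0]
tcp_rot: [2.319, 1.569, 0.575]
contact_force: [-0.9, -0.2, 0.6]
grip_width: 0.4
```

{"api": "carry_out", "payload": {"rows": [[0, 0, -1, 0], [0, 0, -2, 0], [0, 0, -2, 0]]}}

```text
time: 9.85
tool_pos: [541.7, -54.2, 86.7]
tcp_rot: [2.019, 1.568, 0.276]
contact_force: [-4.2, 1.6, 15.4]
grip_width: 0.2
```

{"api": "carry_out", "payload": {"rows": [[0, 0, -2, 0], [0, 0, -2, 0], [0, 0, 5, 0], [0, 0, 20, 0], [0, 0, 45, 0], [0, 0, 75, 0], [-10, -5, 105, 0], [-40, -15, 135, 0], [-75, -20, 150, 0], [-110, -30, 150, 0], [-140, -40, 150, 0], [-140, -40, 150, 0], [-140, -40, 150, 0]]}}

```text
time: 10.93
tool_pos: [400.7, -94.5, 237.0]
tcp_rot: [1.938, 1.568, 0.193]
contact_force: [0.1, -0.1, 0.3]
grip_width: 0.3
```

```bash
python3 - <<'E'
from plant import *
from h import *
o=get_obs();print(o['time'],o['tool_pos'],o['contact_force'])
a=cv2.cvtColor(capture("scene"),cv2.COLOR_RGB2BGR);b=cv2.cvtColor(capture("wrist"),cv2.COLOR_RGB2BGR);d=cv2.cvtColor(capture("top"),cv2.COLOR_RGB2BGR)
f=lambda i,s:cv2.resize(i,None,fx=s,fy=s,interpolation=cv2.INTER_CUBIC)
u=f(a[150:250,180:313],3);v=f(b[0:220,:],.78);w=f(d[90:262,110:400],1.5)
cv=np.zeros((600,800,3),np.uint8);cv[:300,:399]=u;cv[:172,400:799]=v[:172,:399];cv[310:568,:435]=w
z=cv2.imread("pics/scene0.png")[150:250,180:313];cv[300:600,400:799]=f(z,3)
cv2.imwrite("pics/fin.png",cv)
E
```

```text
10.9333 [400.70508303 -94.47405796 237.00739703] [ 0.05163219 -0.10987202  0.30248159]
```

View pics/fin.png

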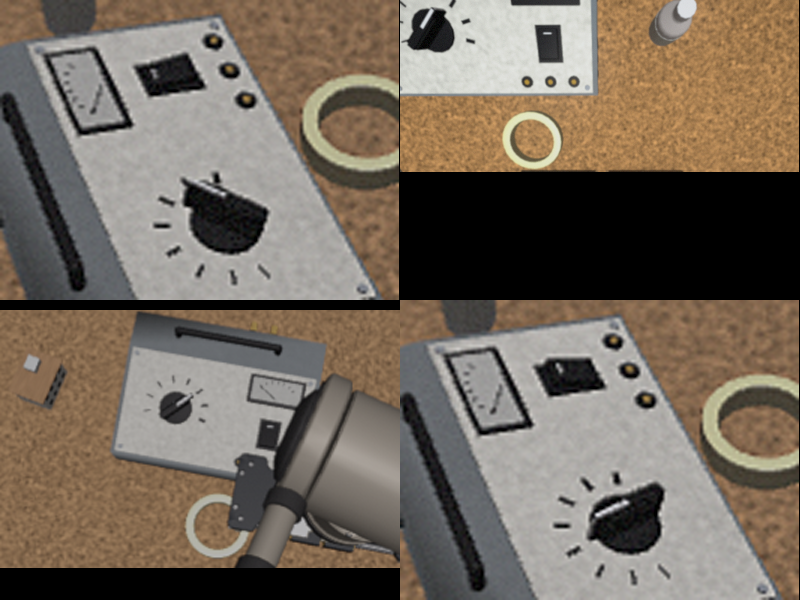

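The rocker's far half (155, 73, top left) now lies flat, where before it stood raised (bottom right). In the top view the selector points at the sixth mark, and the bystanders are unmoved.

```bash
python3 -c "
from plant import *
print(close_job())"
```

```text
the job is handed in; nothing more can be done
None
```

The selector is at 12 V and the pack is switched on; I handed the job in at about 11 s of the 64 s allowed (no verdict is reported).

- **Selector:** it started at 8 V. I pushed it two clicks clockwise with the closed fingertips against the bar's left flank only. A wrist picture then showed it at the sixth mark, with the switch still off.
- **Switch:** I pressed the rocker's far half until it snapped, then held it against its stop at about 15 N. It went down about 5 mm, as expected.
- **Last checks:** the final pictures show the far half down and the selector still at 12 V. The card house, glue bottle and tape roll look unmoved; I judged this by eye. The hand is clear, with contact force about 0.

Two measurements did not agree at first:
- **Face tilt:** my first model had its rotations in the wrong order. That put the computed press height about 5 mm too low; I corrected it before pressing.
- **Nose angle:** my image reading of the nose ran about 4° off, so I relied on the picture to confirm 12 V.

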